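# Push the cash box home in its desk dock and lock it with the thumb pin

### The job

Put the blue cash box away: push it flat along the desk, tab first, between the dock's rails until it is fully home against the backstop, firmly but without ramming it, then take the red-headed thumb pin from its grey block and put it down through the tab and the dock's yellow shelf plate until its head sits flat on the tab. The backstop may be clamped anywhere in its short range, so feel for it, and keep the box from lifting or tipping. Leave the other things on the desk where they are.

Things in the scene. Friction and masses are not known exactly. Their poses are not given: they have to be found in the camera images.
- cashbox: Loose blue steel cash box, 0.56 to 0.88 kg, 120 mm (its x) by 150 mm (its y) by 65 mm high, too wide to grasp; origin at the centre of its underside, z up. A flat steel tab 36 mm wide sticks out 58 mm from the middle of its +y face, underside 36 mm and top 40 mm above the desk. It slides on the desk with about 3 to 7 N. Its plain -y face goes in last.
- tab_hole (a point): Centre of the round 13.5 mm through hole in the box's tab, at the tab's top surface: 38 mm beyond the box's +y face, 40 mm above the desk. Axes are the box's.
- dock: Aluminium dock fixed to the desk, place and yaw vary. Its +y is the way the box goes in; origin on the desk, midway between the rails. Two rails 25 mm high, inner faces at x = -61.5 and +61.5 mm, from y = -95 to +100 mm; flared mouth plates widen from there to x = -91.5 and +91.5 mm at y = -130 mm. It carries the backstop.
- stop_near (a point): Fixed point on the dock's origin: the nearest place of the backstop's bumper faces. The dark backstop with two rubber bumpers 45 mm high is clamped anywhere from here to 24 mm farther along the dock's +y, unreported, so the box's origin is home at dock y = -75 to -51 mm. It does not give: the box stops dead and the push force rises. Keep box against dock under 45 N.
- shelf_near (a point): Fixed point on the dock, 38 mm along +y from its origin, 33 mm up: centre of the 16 mm hole in the backstop's yellow shelf plate when the backstop is nearest; it moves along +y with the backstop, always 38 mm behind the bumper faces. Plate z = 27 to 33 mm, free space below; the tab slides over it, and the holes line up only with the box home within about 4 mm.
- block: Grey plastic parking block fixed to the desk, 50 by 50 mm and 34 mm high, origin at the centre of its underside; the pin stands in the 13 mm hole in the middle of its top. It stands at the robot's left or right, changing places with the pen cup.
- pin: Loose thumb pin, 60 g, upright in the block. Origin at the centre of its foot, z up to the head. Smooth shank (no thread, no turning) 10 mm across and 30 mm long, foot tapered to 6 mm over 4 mm; red knurled head 22 mm across, 30 to 60 mm above the origin. In the block its origin is 4 mm above the desk; locked, 10 mm, with the head's underside on the tab.
- pencup: Bystander: black pen cup with three pens, 76 mm in diameter, 90 mm high (pens to 145 mm). Origin at the centre of its underside.
- calculator: Bystander: flat grey desk calculator 80 by 125 by 12 mm. Origin at the centre of its underside.
- stapler: Bystander: red and black stapler 36 by 130 by 51 mm. Origin at the centre of its underside.
- mug: Bystander: white mug, 80 mm in diameter, 90 mm high, handle at its +y. Origin at the centre of its underside.
- notes: Bystander: yellow block of sticky notes 76 by 76 by 28 mm. Origin at the centre of its underside.
There are look-alikes about, which are no part of the job. What is meant by the cashbox is not orange, and is the larger of those in its own colour.

How it is judged:
On the way, in this order (a step that is already met when the one before it is completed fails the run):
1. the cash box has been pushed in between the dock's rails, flat and square, to within the backstop's range (y of cashbox in the frame of dock between -0.08 and -0.046 m and x of cashbox in the frame of dock between -0.006 and 0.006 m and angle between the y axis of cashbox and the y axis of dock, either way round below 0.05 rad and angle between cashbox's own z axis and vertical below 0.03 rad and height (world z) of cashbox below 0.003 m and linear speed of cashbox below 0.01 m/s), for 0.2 s.
2. the thumb pin is down through the tab and the shelf plate (all of step 1 and horizontal distance between pin and tab_hole below 0.005 m and height (world z) of pin between 0.004 and 0.014 m and angle between pin's own z axis and vertical below 0.12 rad and linear speed of pin below 0.01 m/s), for 0.2 s.
At the end, for the whole second after the job is handed in: Box flat, at rest in the dock: origin 46-80 mm before the dock's along y, within 6 mm across and 0.05 rad of square; pin at rest, upright within 0.12 rad, through both holes: foot 4-14 mm above the desk, within 5 mm of the tab hole's axis; each bystander within 25 mm of its start (all of step 2 and distance of each of pencup, calculator, stapler, mug, notes from where it was at the start of the episode below 0.025 m); the robot touches nothing.
It fails at once if the box is rammed against the dock (over 45 N) (contact force between cashbox and dock above 45 N).
It fails at once if the box is lifted or tipped (over 0.15 rad, or 15 mm) (angle between cashbox's own z axis and vertical above 0.15 rad or height (world z) of cashbox above 0.015 m).
It fails at once if a bystander is disturbed (moved over 25 mm) (distance of any of pencup, calculator, stapler, mug, notes from where it was at the start of the episode above 0.025 m).
It also fails if it takes over 72 s, if anything falls off the work surface, if the arm or the gripper's body presses on something with over 40 N, if the wrist force passes 120 N, or if a joint passes its speed limit or range.

### The arm

A 6-joint arm with a two-finger parallel gripper is mounted at the origin on the work surface. World frame = base frame: x ahead of the robot, y to its left, z up, the work surface at z = 0. Lengths are in m, angles in rad, forces in N, time in s.
With the tool pointing down it reaches from about 0.25 to 0.8 m from the base axis. Payload 8.5 kg.
Tool frame: the origin (TCP) lies midway between the tips of the shut fingers; the grasp point (between the pads) lies 19 mm behind it (manip.grip_depth is the distance from the TCP to the grasp point, in m); z points along the fingers, y is the direction in which the jaws open and shut (so a half turn about z gives the same grasp; the last joint's range is limited). The gripper opens to 85 mm and grips with 20 to 120 N. Pads are 22 mm wide; open, the fingers measure 114 mm over their backs; the gripper's body (76 mm by 85 mm) begins 54 mm behind the grasp point. The pads swing forward as they close: fully open they stand 13 mm farther back than shut.
Start: joints at [-1.272, 0.238, -0.013, 1.319, 0, 1.571], TCP at [0.155, -0.502, 0.231] pointing down, gripper open.
Joint ranges: [-2.66, 2.66], [-1.03, 1.9], [-1.14, 1.46], [-1.82, 2.27], [-1.45, 1.34], [-3.14, 3.14]. Speed limits (rad/s): [2.22, 2.22, 2.79, 3.14, 3.14, 3.14].

### API

Orientations are given as a rotation vector (axis times angle).
In Python, from cell import manip, fingers, planner, imaging gives the robot as it stands. Calls block until the motion is done:
- manip.move_pose(position, orientation): joint-space move of the TCP to a pose.
- manip.move_straight(position, attitude=None, velocity=0.15, f_stop=None): straight line of the TCP; attitude=None keeps the orientation; velocity is the mean speed in m/s. With f_stop (N) it stops when the force on the tool has changed by that much, and returns True; else False.
- manip.move_joints(angles): joint-space move.
- fingers.ungrasp() and fingers.grab(grasp_force=None): open the fingers fully, or close them until they stop; grasp_force is the grip in N (None keeps the last).
- manip.pause(seconds).
- planner.ik(position, orientation): joint angles nearest the present ones, or None.
- manip.get_obs(): the state.
- imaging.snapshot(name): name is "scene" or "top"; returns the picture (480x640x3 uint8, red, green, blue); there is no depth.
- imaging.camera_model(name): a dict with "camera_matrix" (3x3 intrinsics, pixels), "world_from_camera" (4x4, takes a point from camera to world coordinates). Camera axes: x right, y down, z forward; pixel columns grow to the right and rows downward; lengths in m; the calibration is good to about 2 mm. A picture is of the moment at which its call begins. camera_model takes no time and is no camera call.
A pose or a line that the arm cannot do raises manip.MotionError and nothing moves.
- manip.close_job(): hands the job in, once; it reports no verdict.
The state is a dict: "time_s": time; "joint_positions": joint angles; "dq": joint speeds; "joint_efforts": joint torques, N m; "ee_pos": TCP position; "eef_rot": TCP orientation; "wrist_force": force on the tool from outside, world axes, zero at the start; "torque": the same for the moment, N m; "opening": finger opening in m.
Only numpy, scipy, OpenCV 4.12 (cv2) and the standard library are available. Lean on these libraries where they do the work, as an engineer would, in place of code of your own. Each camera call takes 0.05 s, during which the arm holds its last target.

## Working session

There is one attempt and no reset: what is moved stays moved. The work goes in short steps, each a Python script; the robot and the scene stay as the last script left them, time stands still between calls to the robot, and variables do not carry over. Pictures are saved under pics/ and viewed, and the job is handed in when it is done.

```bash
ls; mkdir -p pics
python3 - <<'E'
from cell import manip, fingers, planner, imaging
import cv2,numpy as np
for n in("scene","top"):
    im=imaging.snapshot(n); cv2.imwrite(f"pics/{n}0.png",im[:,:,::-1])
    m=imaging.camera_model(n); print(n,np.round(m["camera_matrix"],2).tolist(),np.round(m["world_from_camera"],4).tolist())
o=manip.get_obs(); print({k:np.round(v,3).tolist() for k,v in o.items()}, manip.grip_depth)
E
```

```text
pics
scene [[443.73, 0.0, 315.4], [0.0, 443.73, 236.83], [0.0, 0.0, 1.0]] [[-0.4901, 0.6023, -0.6301, 1.244], [0.8716, 0.3458, -0.3474, 0.382], [0.0086, -0.7195, -0.6945, 0.8513], [0.0, 0.0, 0.0, 1.0]]
top [[580.31, 0.0, 318.82], [0.0, 580.31, 240.93], [0.0, 0.0, 1.0]] [[0.0088, -0.9879, 0.1549, 0.3143], [-1.0, -0.0081, 0.0052, -0.0082], [-0.0039, -0.1549, -0.9879, 1.3079], [0.0, 0.0, 0.0, 1.0]]
{'time_s': 0.1, 'joint_positions': [-1.272, 0.239, -0.014, 1.319, 0.0, 1.571], 'dq': [-0.001, -0.002, 0.001, 0.003, 0.001, 0.001], 'joint_efforts': [-0.0, -53.972, 34.7, 0.013, 0.0, 0.0], 'ee_pos': [0.154, -0.501, 0.231], 'eef_rot': [-3.105, -0.467, 0.0], 'wrist_force': [-0.098, 0.233, 0.829], 'torque': [0.005, 0.027, 0.032], 'opening': 0.085} 0.0187
```

View pics/top0.png

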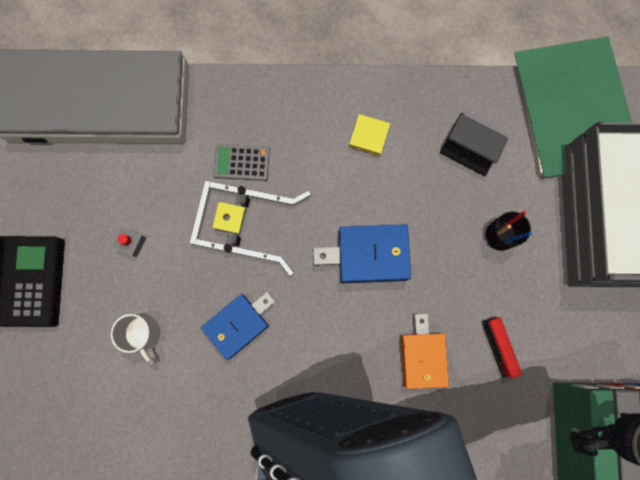

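View pics/scene0.png

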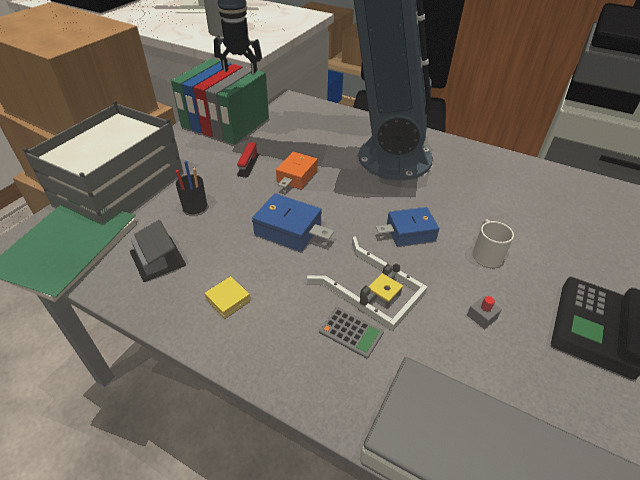

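The top view shows the large blue box at about (375,253) with its tab pointing left. The dock is at (240,225) with its mouth to the right, and the pin and block are at (127,241). The smaller blue box at (235,327) and the orange one are the look-alikes. I'll enlarge the view to measure.

Run:
```python
import cv2
im=cv2.imread("pics/top0.png")
cv2.imwrite("pics/c1.png",cv2.resize(im[165:290,180:320],None,fx=5,fy=4.6,interpolation=cv2.INTER_CUBIC)[:600])
cv2.imwrite("pics/c1.png",cv2.resize(im[170:290,180:320],None,fx=5,fy=5,interpolation=cv2.INTER_CUBIC))
cv2.imwrite("pics/c2.png",cv2.resize(im[210:300,300:420],None,fx=6,fy=6,interpolation=cv2.INTER_CUBIC))
cv2.imwrite("pics/c3.png",cv2.resize(im[220:265,100:160],None,fx=10,fy=10,interpolation=cv2.INTER_CUBIC))
```

```text
(no output)
```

View pics/c1.png

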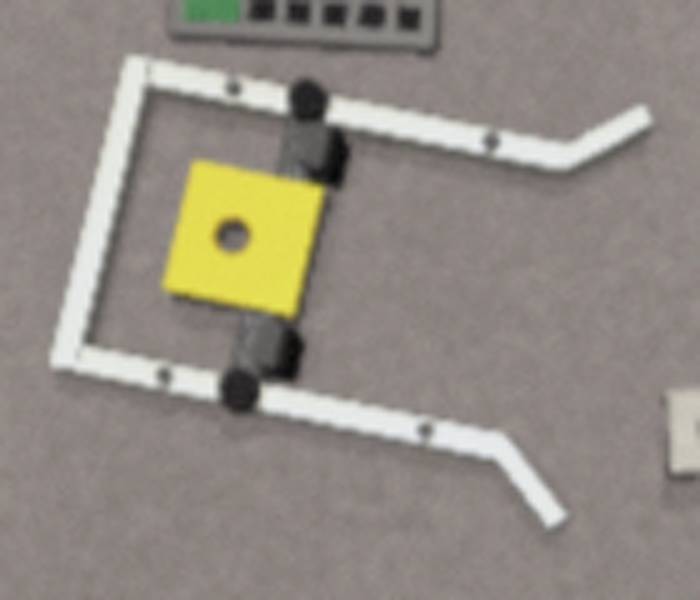

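View pics/c2.png

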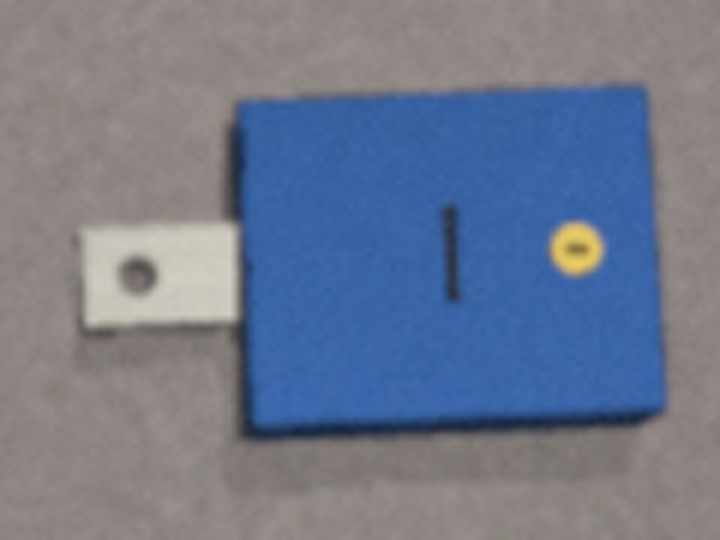

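View pics/c3.png

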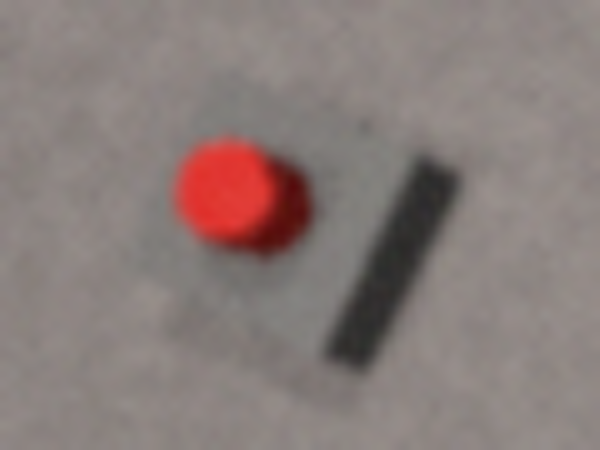

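```bash
cat > h.py <<'E'
import numpy as np, cv2
from cell import manip, fingers, planner, imaging
M=imaging.camera_model("top"); S=imaging.camera_model("scene")
def px2w(u,v,z,m=M):
    K=m["camera_matrix"];T=np.array(m["world_from_camera"])
    d=T[:3,:3]@np.linalg.solve(K,[u,v,1.]);o=T[:3,3]
    return o+d*(z-o[2])/d[2]
def w2px(p,m=M):
    T=np.linalg.inv(m["world_from_camera"]);q=m["camera_matrix"]@(T[:3,:3]@np.array(p)+T[:3,3]);return q[:2]/q[2]
def crop(pts,f,x0,y0,z): return np.array([px2w((u+.5)/f-.5+x0,(v+.5)/f-.5+y0,z)[:2] for u,v in pts])
E
python3 - <<'E'
from h import *
np.set_printoptions(precision=4,suppress=True)
s=crop([(235,89),(490,142),(165,376),(426,430)],5,180,170,.025)
k=crop([(570,168),(503,432)],5,180,170,.025)
kn=crop([(308,100),(240,390)],5,180,170,.035)
ho=crop([(233,235)],5,180,170,.033)
bk=crop([(128,62),(52,365)],5,180,170,.025)
print("screws",s,"kink",k,np.linalg.norm(k[0]-k[1]),"back",bk,"hole",ho)
d=(s[0]-s[1]);d2=s[2]-s[3];print(d/np.linalg.norm(d),d2/np.linalg.norm(d2))
x=k[0]-k[1];print("x",x/np.linalg.norm(x)); x=bk[0]-bk[1];print(x/np.linalg.norm(x))
y=d+d2;y/=np.linalg.norm(y);X=np.array([y[1],-y[0]])
print("yaw y",np.degrees(np.arctan2(y[1],y[0])))
for n,a in(("s",s),("k",k),("bk",bk),("h",ho)):print(n,a@X,a@y)
b=crop([(238,102),(647,87),(663,412),(252,428)],6,300,210,.065)
t=crop([(137,275)],6,300,210,.040)
print("box",b,b.mean(0),np.linalg.norm(np.roll(b,-1,0)-b,axis=1),"tabhole",t)
print("pin",crop([(226,192)],10,100,220,.064))
E
```

```text
screws [[0.6368 0.2092]
 [0.6131 0.0928]
 [0.5047 0.2361]
 [0.4813 0.1187]] kink [[0.6013 0.0563]
 [0.4807 0.0844]] 0.12380667655909922 back [[0.649  0.2583]
 [0.5093 0.2869]] hole [[0.5676 0.2065]]
[0.1999 0.9798] [0.1954 0.9807]
x [ 0.9741 -0.2262]
[ 0.9797 -0.2004]
yaw y 78.60065893731284
s [0.5829 0.5826 0.4481 0.4484] [0.3309 0.2121 0.3312 0.2115]
k [0.5783 0.4546] [0.1741 0.1777]
bk [0.5852 0.4425] [0.3815 0.3819]
h [0.5156] [0.3146]
box [[ 0.5411 -0.0458]
 [ 0.5478 -0.1942]
 [ 0.4297 -0.1981]
 [ 0.4227 -0.0512]] [ 0.4854 -0.1223] [0.1485 0.1182 0.1471 0.1185] tabhole [[ 0.4808 -0.0097]]
pin [[0.5106 0.4259]]
```

The measurements agree with the given sizes. The rail gap comes out at 124 mm, the box edges at 148×118, and the tab hole is within 1 mm. The box sits 16 mm left of the dock axis and is yawed +14°. One side push near its front left should correct both.

```bash
cat >> h.py <<'E'
from scipy.spatial.transform import Rotation as R
DY=np.array([.1977,.9803]);DX=np.array([DY[1],-DY[0]]);DO=DX*.5155+DY*.271
def d2w(x,y,z): return np.append(DO+DX*x+DY*y,z)
def w2d(p): q=np.array(p)[:2]-DO; return np.array([q@DX,q@DY])
def down(v):  # tool x along horizontal v, pointing down
    v=np.append(v,0)/np.linalg.norm(v);z=np.array([0,0,-1.]);return R.from_matrix(np.c_[v,np.cross(z,v),z]).as_rotvec()
def st(*a):
    o=manip.get_obs();print(*a,"t %.2f"%o["time_s"],"tcp",np.round(o["ee_pos"],4),"dock",np.round(w2d(o["ee_pos"]),4),"F",np.round(o["wrist_force"],1),"op %.4f"%o["opening"])
E
python3 - <<'E'
from h import *
print(R.from_rotvec(manip.get_obs()["eef_rot"]).as_matrix().round(2).tolist())
for nm,v in(("DX",DX),("-DX",-DX),("DY",DY),("-DY",-DY)):
  for p in(d2w(-.125,-.258,.2),d2w(-.125,-.258,.012),d2w(0,-.16,.005),np.array([.5106,.4259,.05])):
    q=planner.ik(p,down(v));print(nm,p.round(3),None if q is None else np.round(q,2))
E
```

```text
[[0.96, 0.29, -0.0], [0.29, -0.96, 0.0], [0.0, -0.0, -1.0]]
DX [ 0.385 -0.064  0.2  ] [-0.17  0.02 -0.35  1.2   0.   -3.11]
DX [ 0.385 -0.064  0.012] [-0.17  0.22 -0.68  0.67  0.   -3.11]
DX [0.527 0.007 0.005] [ 0.01  0.42 -0.38  0.77  0.   -2.93]
DX [0.511 0.426 0.05 ] [ 0.7   0.57  0.04  1.04  0.   -2.25]
-DX [ 0.385 -0.064  0.2  ] [-0.17  0.02 -0.35  1.2   0.    0.03]
-DX [ 0.385 -0.064  0.012] [-0.17  0.22 -0.68  0.67  0.    0.03]
-DX [0.527 0.007 0.005] [ 0.01  0.42 -0.38  0.77  0.    0.21]
-DX [0.511 0.426 0.05 ] [0.7  0.57 0.04 1.04 0.   0.89]
DY [ 0.385 -0.064  0.2  ] [-0.17  0.02 -0.35  1.2   0.    1.6 ]
DY [ 0.385 -0.064  0.012] [-0.17  0.22 -0.68  0.67  0.    1.6 ]
DY [0.527 0.007 0.005] [ 0.01  0.42 -0.38  0.77  0.    1.78]
DY [0.511 0.426 0.05 ] [0.7  0.57 0.04 1.04 0.   2.47]
-DY [ 0.385 -0.064  0.2  ] [-0.17  0.02 -0.35  1.2   0.   -1.54]
-DY [ 0.385 -0.064  0.012] [-0.17  0.22 -0.68  0.67  0.   -1.54]
-DY [0.527 0.007 0.005] [ 0.01  0.42 -0.38  0.77  0.   -1.36]
-DY [0.511 0.426 0.05 ] [ 0.7   0.57  0.04  1.04  0.   -0.68]
```

Run:
```python
from h import *
o=down(-DX)
manip.move_pose(d2w(-.130,-.258,.2),o); fingers.grab(30); st("above")
manip.move_straight(d2w(-.130,-.258,.015),velocity=.2); st("down")
r=manip.move_straight(d2w(-.095,-.258,.015),velocity=.04,f_stop=2.5); st("touch",r)
r=manip.move_straight(d2w(-.071,-.258,.015),velocity=.04,f_stop=25); st("pushed",r)
manip.move_straight(d2w(-.10,-.258,.015),velocity=.15)
manip.move_straight(d2w(-.10,-.30,.2),velocity=.25)
manip.move_pose(d2w(-.05,-.36,.2),down(DY)); st("up")
im=imaging.snapshot("top"); cv2.imwrite("pics/t1.png",im[:,:,::-1])
```

```text
above t 2.67 tcp [ 0.3805 -0.0635  0.2   ] dock [-0.13  -0.258] F [0.6 0.  0.3] op 0.0000
down t 3.74 tcp [ 0.381  -0.0635  0.0156] dock [-0.1295 -0.258 ] F [-0.2  0.8  0.2] op 0.0002
touch True t 4.45 tcp [ 0.4097 -0.0693  0.0147] dock [-0.1002 -0.258 ] F [ 0.3 -0.2 -1.3] op 0.0002
pushed False t 5.35 tcp [ 0.4388 -0.0753  0.0152] dock [-0.0705 -0.2581] F [0.9 0.1 0.7] op 0.0001
up t 7.91 tcp [ 0.4385 -0.179   0.1995] dock [-0.0503 -0.3598] F [ 0.4 -0.   0.5] op 0.0001
```

View pics/t1.png

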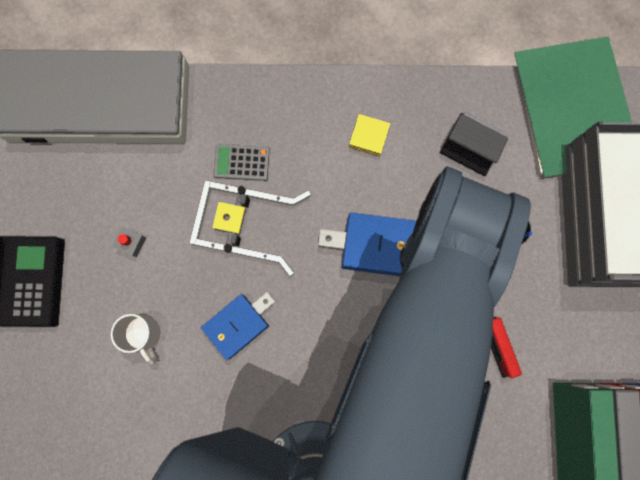

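Run:
```python
import cv2
im=cv2.imread("pics/t1.png")
cv2.imwrite("pics/c4.png",cv2.resize(im[200:290,310:430],None,fx=6,fy=6,interpolation=cv2.INTER_CUBIC))
```

```text
(no output)
```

View pics/c4.png

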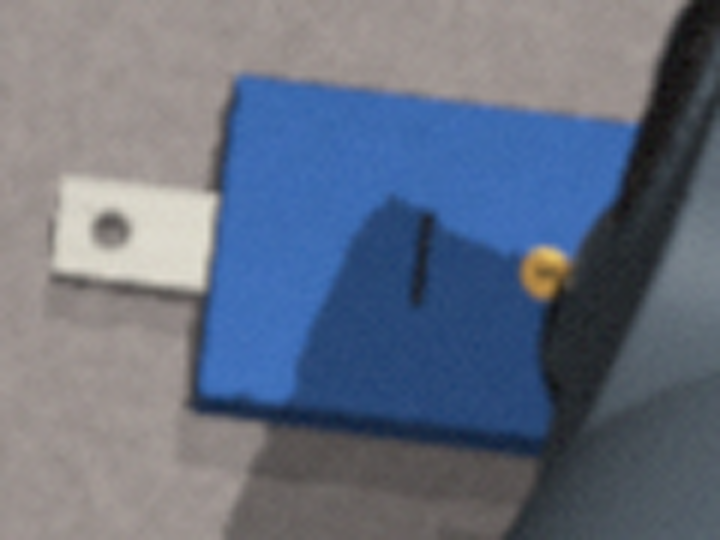

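Run:
```python
from h import *
np.set_printoptions(precision=4,suppress=True)
a=crop([(236,76),(636,122),(200,400),(540,440)],6,310,200,.065)
t=crop([(111,230)],6,310,200,.040)[0]
for p in (a[0]-a[1],a[2]-a[3],-np.array([-1,1])*(a[0]-a[2])[::-1]): print(np.degrees(np.arctan2(p[1],p[0])))
fm=(a[0]+a[2])/2
print("front mid dock",w2d(fm),"hole",w2d(t), w2d(a[0]),w2d(a[2]))
for th in (82,83,84,85):
  y=np.array([np.cos(np.radians(th)),np.sin(np.radians(th))]); print(th,w2d(t-.113*y),w2d(fm-.075*y))
```

```text
83.75960472013253
83.72775311108072
-96.16595575866336
front mid dock [ 0.     -0.2287] hole [-0.0015 -0.1898] [ 0.0595 -0.2232] [-0.0594 -0.2341]
82 [ 0.0052 -0.3026] [ 0.0045 -0.3036]
83 [ 0.0072 -0.3024] [ 0.0058 -0.3035]
84 [ 0.0092 -0.3023] [ 0.0071 -0.3034]
85 [ 0.0111 -0.3021] [ 0.0084 -0.3032]
```

Run:
```python
from h import *
print("cup",w2d(px2w(510,228,.09)),"stapler",w2d(px2w(492,322,.05)))
o=down(DY)
fingers.ungrasp()
manip.move_pose(d2w(.008,-.41,.15),o); st("above")
manip.move_straight(d2w(.008,-.41,.008),velocity=.15); st("down")
r=manip.move_straight(d2w(.008,-.38,.008),velocity=.03,f_stop=2.5); st("touch",r)
r=manip.move_straight(d2w(.008,-.372,.008),velocity=.04,f_stop=20); st("sq",r)
r=manip.move_straight(d2w(-.001,-.295,.008),velocity=.05,f_stop=20); st("diag",r)
r=manip.move_straight(d2w(-.001,-.280,.008),velocity=.05,f_stop=20); st("str",r)
im=imaging.snapshot("top"); cv2.imwrite("pics/t2.png",im[:,:,::-1])
im=imaging.snapshot("scene"); cv2.imwrite("pics/s2.png",im[:,:,::-1])
```

```text
cup [ 0.09108832 -0.56548698] stapler [-0.10961443 -0.57123797]
above t 9.20 tcp [ 0.4854 -0.24    0.149 ] dock [ 0.0077 -0.4103] F [0.3 0.  0. ] op 0.0857
down t 10.30 tcp [ 0.4863 -0.24    0.009 ] dock [ 0.0086 -0.4101] F [ 0.8  0.2 -0.6] op 0.0854
touch True t 10.88 tcp [ 0.4882 -0.2253  0.0077] dock [ 0.0076 -0.3954] F [ 0.7  0.2 -0.5] op 0.0852
sq False t 11.63 tcp [ 0.4934 -0.2021  0.0081] dock [ 0.0081 -0.3716] F [-0.2  0.7  0.2] op 0.0857
diag False t 13.33 tcp [ 0.4996 -0.1252  0.008 ] dock [-0.001 -0.295] F [-0.5 -1.5  0.8] op 0.0852
str False t 13.78 tcp [ 0.5025 -0.1101  0.0079] dock [-0.0012 -0.2796] F [-0.1 -0.4  0. ] op 0.0852
```

View pics/t2.png

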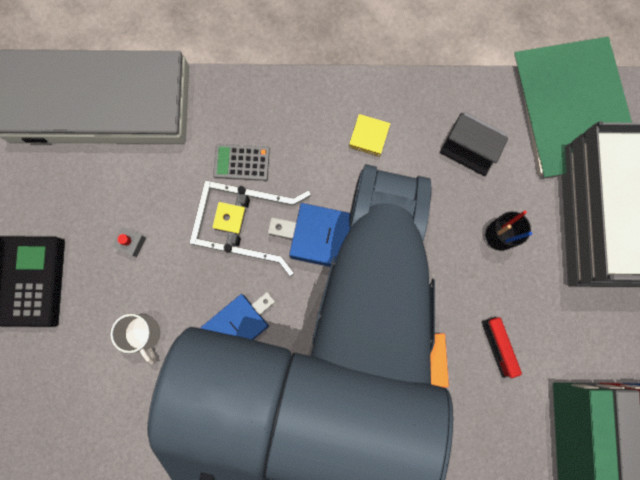

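View pics/s2.png

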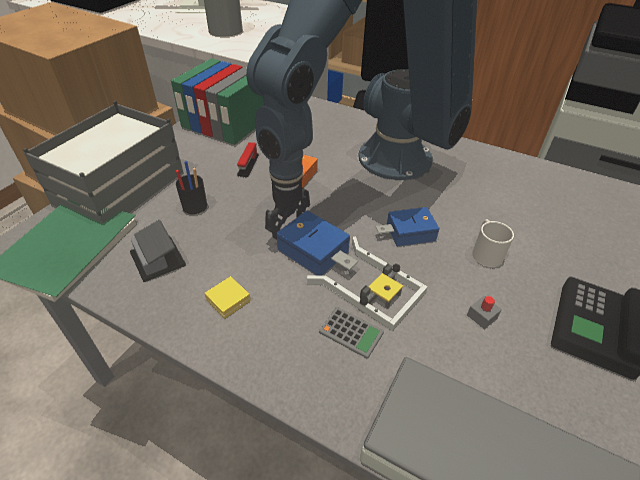

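The box now looks square and is just entering the mouth, with its tab hole near (277,228). I'll zoom in to check.

Run:
```python
import cv2
im=cv2.imread("pics/t2.png")
cv2.imwrite("pics/c5.png",cv2.resize(im[175:280,230:360],None,fx=5.5,fy=5.5,interpolation=cv2.INTER_CUBIC))
```

```text
(no output)
```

View pics/c5.png

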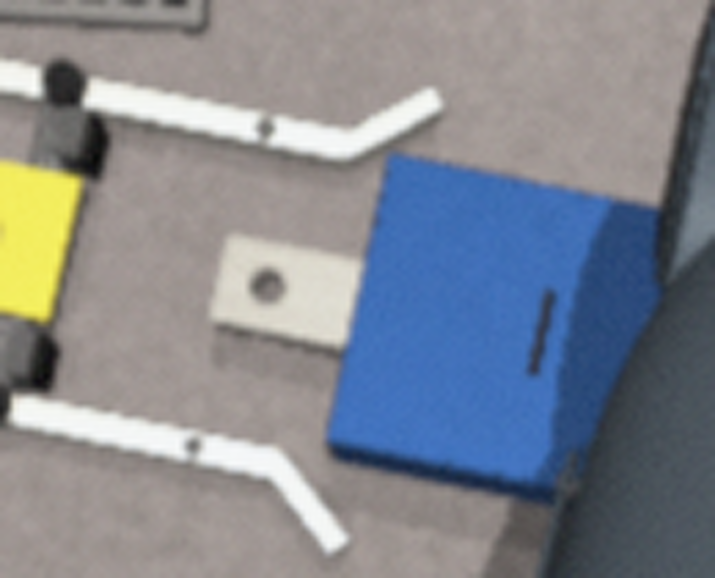

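Run:
```python
from h import *
a=crop([(391,155),(655,207),(333,443),(545,487)],5.5,230,175,.065)
t=crop([(267,286)],5.5,230,175,.040)[0]
for p in (a[0]-a[1],a[2]-a[3]): print(np.degrees(np.arctan2(p[1],p[0]))-78.6)
print(w2d((a[0]+a[2])/2),w2d(t))
```

```text
0.4780284887922335
0.07621940288881035
[-0.00035532 -0.11669492] [ 0.0006725  -0.07600629]
```

Run:
```python
from h import *
r=manip.move_straight(d2w(-.0005,-.175,.008),velocity=.05,f_stop=18); st("in",r)
if not r:
    r=manip.move_straight(d2w(-.0005,-.134,.008),velocity=.012,f_stop=15); st("home?",r)
manip.pause(.1);st()
```

```text
in False t 16.13 tcp [ 0.5238 -0.0077  0.008 ] dock [-0.0005 -0.175 ] F [-1.7 -2.7 -1.4] op 0.0853
home? True t 17.80 tcp [0.5266 0.0077 0.0077] dock [-0.0009 -0.1594] F [-0.4 -3.4  0.7] op 0.0853
t 17.90 tcp [0.5264 0.0077 0.0075] dock [-0.001  -0.1594] F [-0.1 -1.4  0.3] op 0.0857
```

It stopped at box y ≈ -70 mm, and vision predicted -69. I'll confirm with one more gentle press, then retreat and look.

Run:
```python
from h import *
r=manip.move_straight(d2w(-.0005,-.150,.008),velocity=.012,f_stop=15); st("press",r)
manip.move_straight(d2w(-.0005,-.20,.008),velocity=.12)
manip.move_straight(d2w(-.0005,-.20,.17),velocity=.25)
fingers_o=down(-DX)
pin=np.array([.5106,.4259])
manip.move_pose(np.append(pin,.17),down(-DX)); st("over pin")
im=imaging.snapshot("top"); cv2.imwrite("pics/t3.png",im[:,:,::-1])
cv2.imwrite("pics/c6.png",cv2.resize(im[175:280,190:320,::-1],None,fx=5.5,fy=5.5,interpolation=cv2.INTER_CUBIC))
im=imaging.snapshot("scene"); cv2.imwrite("pics/s3.png",im[:,:,::-1])
```

```text
press True t 18.28 tcp [0.5259 0.0074 0.0072] dock [-0.0014 -0.1598] F [-0.  -3.   0.9] op 0.0855
over pin t 21.24 tcp [0.5111 0.4248 0.17  ] dock [-0.0985  0.2465] F [-0.3  0.4 -0.4] op 0.0855
```

View pics/c6.png

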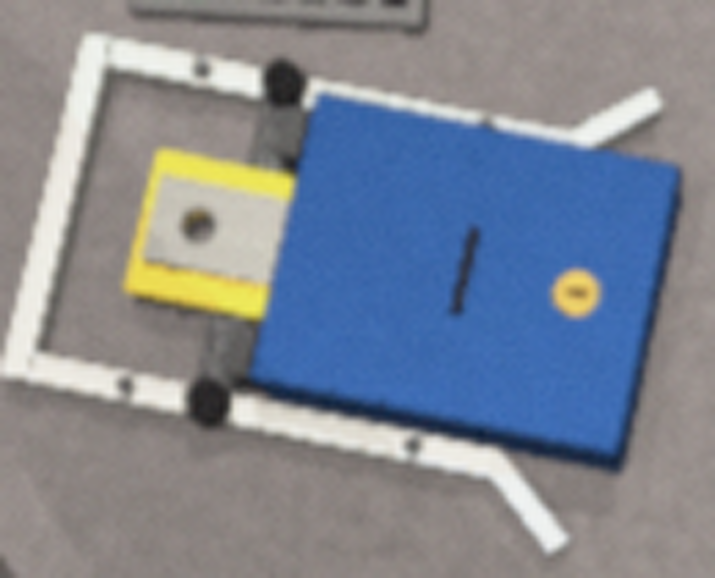

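View pics/s3.png

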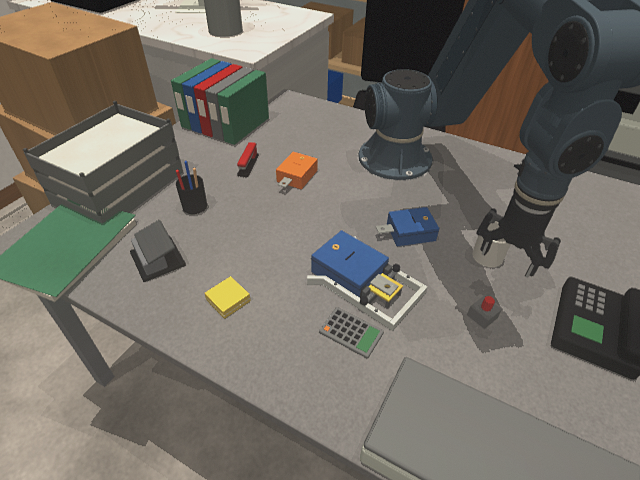

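The box is home. The tab is over the yellow plate, and yellow isn't visible through the hole. I'll refine the hole and pin positions with both cameras.

Run:
```python
from h import *
np.set_printoptions(precision=4,suppress=True)
h=crop([(198,224)],5.5,190,175,.040)[0];print("hole top",h,w2d(h))
a=crop([(318,95),(680,163),(255,378),(617,455)],5.5,190,175,.065)
print("box front",w2d((a[0]+a[2])/2),"ctr",w2d(a.mean(0)),[np.degrees(np.arctan2(*(a[i]-a[i+1])[::-1]))-78.6 for i in(0,2)])
# pin: red segmentation top image0
def red(im,x0,x1,y0,y1):
    c=im[y0:y1,x0:x1].astype(int);m=(c[:,:,2]>190)&(c[:,:,1]<90)&(c[:,:,0]<90);ys,xs=np.nonzero(m);return xs.mean()+x0,ys.mean()+y0,len(xs)
u=red(cv2.imread("pics/top0.png"),105,140,225,260);print(u,px2w(*u[:2],.064))
im=cv2.imread("pics/scene0.png")
cv2.imwrite("pics/c7.png",cv2.resize(im[280:340,460:520],None,fx=10,fy=10,interpolation=cv2.INTER_CUBIC))
im=cv2.imread("pics/s3.png")
cv2.imwrite("pics/c8.png",cv2.resize(im[255:315,350:430],None,fx=9,fy=9,interpolation=cv2.INTER_CUBIC))
print("pred scene px pin top",w2px([.5106,.4259,.064],S),"hole",w2px(np.append(h,.04),S))
```

```text
hole top [0.5691 0.2067] [0.0015 0.0442]
box front [0.0001 0.0035] ctr [ 0.0006 -0.0699] [np.float64(0.9886447982806459), np.float64(-0.20912470877370026)]
(np.float64(121.890625), np.float64(238.421875), 64) [0.5113 0.4265 0.064 ]
pred scene px pin top [489.9958 299.3143] hole [387.7067 286.1494]
```

View pics/c7.png

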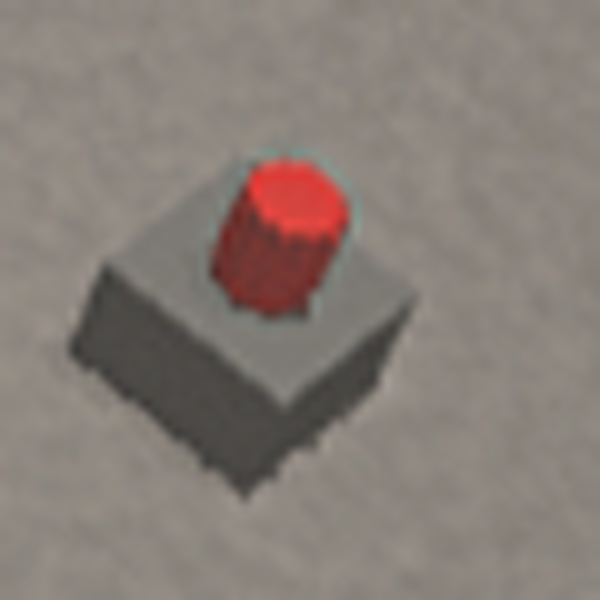

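View pics/c8.png

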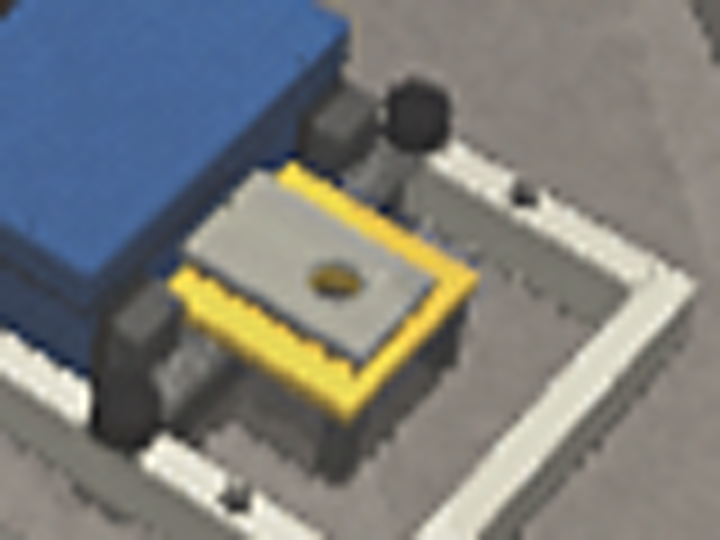

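Both cameras agree within about 1 px. I'll grasp the pin with the jaws along the dock's x axis, so they clear the box later.

Run:
```python
from h import *
o=down(-DY);p=np.array([.5108,.4262])
print(w2d(p), np.round(planner.ik(d2w(.001,.0435,.05),o),2))
manip.move_pose(np.append(p,.13),o)
r=manip.move_straight(np.append(p,.039),velocity=.12,f_stop=12); st("at pin",r)
fingers.grab(40); st("gripped")
z=manip.get_obs()["ee_pos"][2];print("z",z)
im=imaging.snapshot("scene"); cv2.imwrite("pics/s4.png",im[:,:,::-1])
r=manip.move_straight(np.append(p,.15),velocity=.12,f_stop=15); st("lift",r)
im=imaging.snapshot("scene"); cv2.imwrite("pics/s5.png",im[:,:,::-1])
cv2.imwrite("pics/c9.png",cv2.resize(im[200:320,430:550,::-1],None,fx=5,fy=5,interpolation=cv2.INTER_CUBIC))
```

```text
[-0.09906033  0.24776913] [ 0.35  0.48 -0.13  0.96  0.   -1.02]
at pin False t 23.65 tcp [0.5112 0.4266 0.0398] dock [-0.0988  0.2482] F [-0.6  0.9 -0.2] op 0.0851
gripped t 24.26 tcp [0.5109 0.4263 0.0393] dock [-0.099   0.2479] F [-0.9 -0.8  4.3] op 0.0209
z 0.039337773554247
lift False t 25.38 tcp [0.5105 0.4259 0.1491] dock [-0.0993  0.2474] F [-0.1  0.1 -0.3] op 0.0208
```

View pics/c9.png

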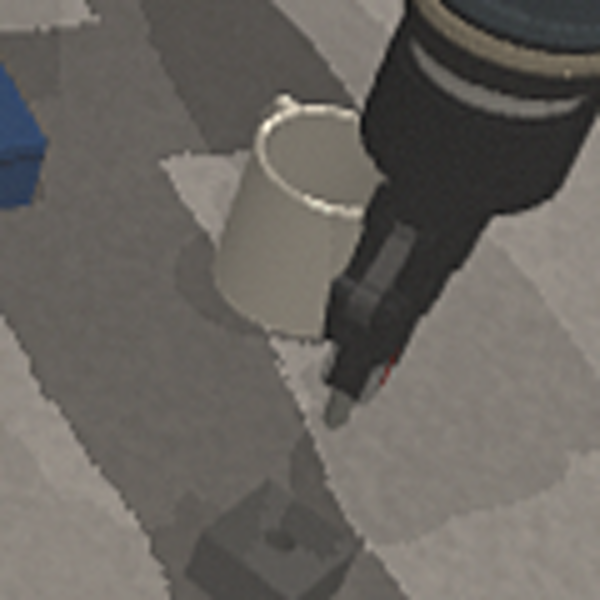

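Run:
```python
from h import *
print(w2px([.5105,.4259,.114],S))
o=down(-DY)
manip.move_pose(d2w(.001,.0435,.15),o); st("above hole")
im=imaging.snapshot("scene")
manip.move_straight(d2w(.001,.0435,.088),velocity=.1); st("near")
im=imaging.snapshot("scene")
cv2.imwrite("pics/c10.png",cv2.resize(im[215:315,340:440,::-1],None,fx=6,fy=6,interpolation=cv2.INTER_CUBIC))
z=.088-.0393+.004
print("pred foot",w2px(d2w(.001,.0435,z),S))
im=imaging.snapshot("top"); cv2.imwrite("pics/t5.png",im[:,:,::-1])
```

```text
[496.52849977 284.89811558]
above hole t 26.34 tcp [0.5685 0.207  0.1499] dock [0.0008 0.0443] F [ 1.8 -0.  -0.3] op 0.0208
near t 27.16 tcp [0.5687 0.2066 0.0884] dock [0.0011 0.044 ] F [-0.  -0.1 -1.1] op 0.0205
pred foot [388.25436582 282.40367141]
```

View pics/c10.png

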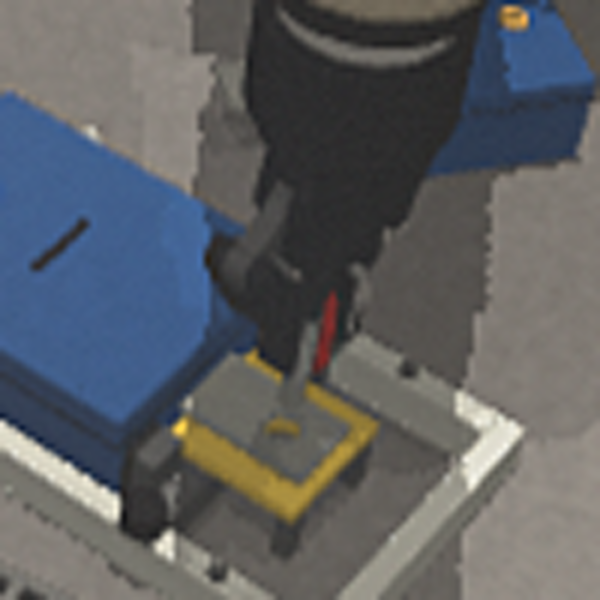

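The foot is at (388.3,283) against a prediction of (388.3,282.4), so it lines up with the hole.

Run:
```python
from h import *
r=manip.move_straight(d2w(.001,.0435,.068),velocity=.03,f_stop=8); st("enter tab",r)
if not r:
    r=manip.move_straight(d2w(.001,.0435,.0445),velocity=.03,f_stop=8); st("in",r)
```

```text
enter tab False t 28.07 tcp [0.5686 0.2062 0.0681] dock [0.0011 0.0436] F [ 0.  -0.3  0.3] op 0.0207
in True t 28.80 tcp [0.5682 0.206  0.0453] dock [0.0007 0.0433] F [-0.9 -1.4  7. ] op 0.0207
```

Run:
```python
from h import *
fingers.ungrasp(); st("open")
manip.move_straight(d2w(.001,.0435,.16),velocity=.15); st("up")
manip.move_pose(d2w(-.2,-.05,.25),down(-DY)); manip.pause(.3); st("clear")
for n in("scene","top"):
    im=imaging.snapshot(n)[:,:,::-1]; cv2.imwrite(f"pics/{n}6.png",im)
    x,y=(340,215) if n=="scene" else (180,165)
    cv2.imwrite(f"pics/{n}6c.png",cv2.resize(im[y:y+110,x:x+140],None,fx=5,fy=5,interpolation=cv2.INTER_CUBIC))
print("pred head top",w2px(d2w(.001,.0435,.07),S),w2px(d2w(.001,.0435,.07)))
```

```text
open t 29.44 tcp [0.5677 0.2059 0.0446] dock [0.0003 0.0431] F [ 0.4  0.  -0. ] op 0.0854
up t 30.36 tcp [0.568  0.206  0.1591] dock [0.0006 0.0433] F [0.6 0.5 0.2] op 0.0852
clear t 31.61 tcp [0.3535 0.1544 0.2494] dock [-0.1996 -0.0498] F [ 0.7 -0.2  0.2] op 0.0854
pred head top [389.16895279 277.56950437] [223.59033389 212.86875638]
```

View pics/scene6c.png

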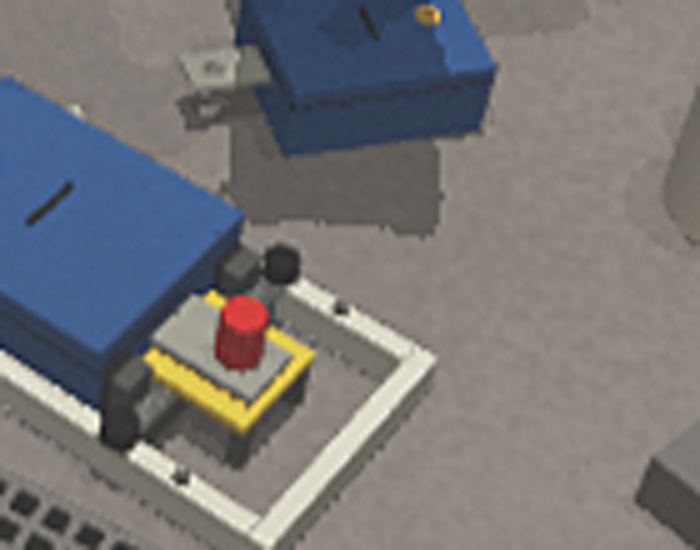

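View pics/top6.png

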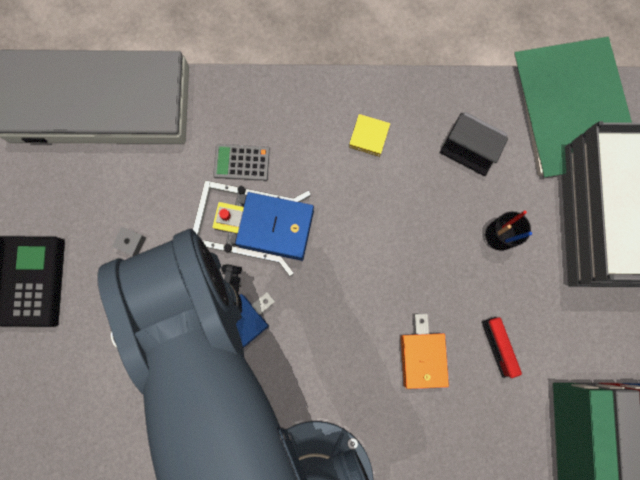

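The pin's head is flat on the tab: its top is seen at (388.5,276.5) against a predicted (389.2,277.6). The box is home, the bystanders haven't moved, and the arm is clear, so I'm handing in.

Run:
```python
from h import *
manip.close_job(); st("done")
```

```text
the job is handed in; nothing more can be done
the job is handed in; nothing more can be done
```

The cash box is home in the dock, the thumb pin is down through the tab and shelf plate, and the job is handed in. It took about 32 s of the 72 s allowed. No verdict came back, so what follows rests on my own checks.

- **Box:** I nudged the large blue box from the side to bring it onto the dock's line. I then pushed it in slowly with the open fingers until the force stop tripped (15 N change). A second press against the backstop didn't move it any further.
- **Box position:** It stopped at about -70 mm along the dock by the stop position and by camera, and across the dock it was within about 1 mm. The two long edges of its top measured +1.0° and -0.2° from square. They disagree by 1.2°, which is within how well I can pick the edges and inside the 2.9° limit.
- **Pin:** It passed both holes without resistance and stopped with a 7 N reading at exactly the height where the head should meet the tab. The last picture shows the head upright and flat on the tab, within about 1 px of where it should be.
- **Other things on the desk:** In the last pictures the pen cup, calculator, stapler and notes are where they started. The arm mostly hid the mug in the last top view. It looked unmoved in the side pictures, but I didn't measure it.
- **Arm:** It had moved clear of everything before I handed in.

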